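# Turn a radio board solder side up and set its blow-off air valve

## Task

Get the radio board ready for blowing clean: swing it by the yellow bar right over in its holder until it stops, level and solder side up. Then crank the red wheel of the air valve clockwise (seen from above) until it is closed against its stop, and open it again by exactly two full turns. Finish while still holding the wheel's white crank handle gripped between the fingers, wheel and hand still; leave the board turned over and every other thing on the bench where it is.

Things in the scene. Friction and masses are not known exactly. Their poses are not given: they have to be found in the camera images.
- holder: Fixed turnover holder: dark steel plate 140 (x) x 150 (y) x 8 mm, two blue posts (78 mm high, 30 mm in x, 12 mm thick, centred at y = -61 and +61 mm). Origin: centre of the plate's underside. The posts carry an aluminium frame with a green circuit board; its swing axis is parallel to the holder's y, 65 mm above the origin.
- frame (a joint): Swing of the board frame, rad. 0: level, component side up (parts to 15 mm tall), yellow bar on the holder's -x side. Grows as the bar goes up, over the top and down on the +x side; pi is the stop: level, solder side (silver dots) up. Stays where left (friction 0.08 N m, about 1 N at the bar). Frame 80 (x) x 96 (y) x 10 mm, centred on the axis.
- bar (a point): Middle of the frame's yellow grip bar: round, 10 mm thick, 72 mm long, always parallel to the holder's y, 90 mm from the swing axis: at joint value a, x = -90 cos(a), z = 65 + 90 sin(a) mm in the holder's frame. Two 8 mm arms join its ends to the frame, whose edge is 40 mm from the axis; the gap between is open. The bar may turn between the fingers.
- valve: Fixed air valve: grey plate 110 x 110 x 8 mm, brass body with pipe stubs along its +y and -y, upright stem. Origin: centre of the plate's underside; the wheel's axis is the vertical through it. A yellow stripe on the plate's +x side marks where the crank handle stands when closed.
- wheel (a joint): Turn of the red handwheel, rad, counted over many turns, growing counterclockwise from above (opening). 0: closed, hard stop. At value a the crank handle lies at angle a from the valve's x axis. Starts open by less than two turns. Stays where left (friction 0.12 N m, 2.5 N at the handle). Rim radius 50 mm, 12 mm thick, its top 84 mm above the bench.
- crank: White upright crank handle on the wheel's rim, 50 mm from the wheel's axis: cylinder 16 mm in diameter, 46 mm tall, from 86 to 132 mm above the bench. Origin at the middle of the cylinder (109 mm above the bench), z up. It spins freely on its own pin, so a hand that grips it need not turn as it goes round.
- screwdriver: Bystander: screwdriver with yellow handle, 160 mm long, lying on the mat between holder and valve, under 35 mm high. Origin under its middle.
- tube_a: Bystander: red radio tube standing on its base, 36 mm in diameter, 68 mm tall, at the back of the bench. Origin under its centre.
- tube_b: Bystander: a second red radio tube of the same kind.
- spool: Bystander: aluminium spool, 56 mm in diameter, 38 mm high, at the back. Origin under its centre.
- tray: Bystander: white parts tray 100 x 140 x 35 mm at the back. Origin under its centre.
- meter: Bystander: yellow multimeter 150 x 80 x 41 mm lying on the left of the bench. Origin under its centre.
There are look-alikes about, which are no part of the job. Leave any orange look-alike of the valve alone.

How it is judged:
On the way, in this order (a step that is already met when the one before it is completed fails the run):
1. the board frame is swung over to its stop, solder side up (value of joint frame above 3.002 rad), for 0.2 s.
2. the valve is closed against its stop (value of joint wheel below 0.07 rad), for 0.2 s.
At the end, for the whole second after the job is handed in: Board frame within 0.14 rad of its solder-side-up stop; wheel two turns (12.57 rad) open within 0.2 rad and still (under 0.1 rad/s); fingers on the crank handle with over 3 N, the grasp point within 30 mm of the handle's middle (18 mm horizontally) (value of joint frame above 3.002 rad and value of joint wheel between 12.366 and 12.766 rad and velocity of joint wheel between -0.1 and 0.1 rad/s and contact force between the fingers and crank above 3 N and distance between the grasp point and crank below 0.03 m and horizontal distance between the grasp point and crank below 0.018 m); the arm keeps its last pose, push and grip.
It fails at once if a loose bystander is moved more than 30 mm (distance of any of screwdriver, tube_a, tube_b, spool, tray, meter from where it was at the start of the episode above 0.03 m).
It also fails if it takes over 72 s, if anything falls off the work surface, if the arm or the gripper's body presses on something with over 40 N, if the wrist force passes 120 N, or if a joint passes its speed limit or range.

## Robot

A 7-joint arm with a two-finger parallel gripper is mounted at the origin on the work surface. World frame = base frame: x ahead of the robot, y to its left, z up, the work surface at z = 0. Lengths are in m, angles in rad, forces in N, time in s.
With the tool pointing down it reaches from about 0.4 to 0.85 m from the base axis. Payload 4.5 kg.
Tool frame: the origin (TCP) lies midway between the tips of the shut fingers; the grasp point (between the pads) lies 19 mm behind it; z points along the fingers, y is the direction in which the jaws open and shut (so a half turn about z gives the same grasp; the last joint's range is limited). The gripper opens to 88 mm and grips with 3 to 60 N. Pads are 18 mm wide; open, the fingers measure 123 mm over their backs; the gripper's body (75 mm by 187 mm) begins 45 mm behind the grasp point.
Start: joints at [-1.109, 0.689, -0.195, 1.565, 0.157, 0.902, -0.215], TCP at [0.259, 0.569, 0.239] pointing down, gripper open.
Joint ranges: [-3.01, 3.01], [-0.46, 2.08], [-1.47, 1.51], [0.13, 2.56], [-1, 4.14], [0.04, 2.09], [-2.66, 2.66]. Speed limits (rad/s): [2.57, 2.57, 3.14, 3.14, 3.14, 3.14, 3.14].

## Interface

Orientations are given as a unit quaternion [x, y, z, w].
In Python, from plant import r, viewer gives the robot as it stands.
- The arm moves only by the tool play_rows, never from a script. Its argument "commands" is a list of rows, each an object with "delta_rot": the turn, a rotation vector about the tool's x, y, z normalised to -1 to 1, where 1 is pi rad, a list of three; "travel": the shift along the tool's x, y, z normalised to -1 to 1, where 1 is 15 cm, a list of three; "gripper": the opening, from -1 (shut) to 1 (fully open). In form: [{"delta_rot": [wx, wy, wz], "travel": [x, y, z], "gripper": gripper}, ...]. A call has 1 to 12 rows; each row is the pose to reach, as a shift and turn from the pose commanded when the call began, along the tool's axes at that moment, turning the shorter way round; what a row does not reach only later rows make up. A row lasts 1/8 s, in which the tool goes at most 62.5 mm and 10.7 degrees, less where a joint would pass 70% of its speed; a pose out of reach is approached as far as the arm can. A call with a number of a shift or a turn outside -1 to 1 is refused whole. A call with a gripper value outside its range is refused whole. The fingers move at their own pace and stop on an object; "force" is the grip in N (left out, the last holds). Time passes only in rows, so rows that repeat a pose let the fingers close. It gives the time, the measured TCP pose, the force and the opening at its end, in the units of the state.
- r.get_state(): the state, without advancing time (a new reading comes with each control period).
- viewer.snapshot(name): name is "scene" or "top"; returns a dict with "color" (480x640x3 uint8, red, green, blue), "z_map" (480x640 float32, m along the optical axis (not along the pixel's ray), 0 where there is no reading), "fx", "fy", "cx", "cy" (pixels), "origin" and "attitude" of the camera in the world. Camera axes: x right, y up, looking along -z (the intrinsics and any distortion apply to the point x, -y, -z); pixel columns grow to the right and rows downward; lengths in m; the calibration is good to about 2 mm. A picture is of the moment at which its call begins.
- r.finish_job(): hands the job in, once; it reports no verdict.
Trained networks look in the newest picture that a camera, given by its name, has taken for a name from the list of things; names that differ only in an ending like _2 or _b are one class to them, and where a whole thing is asked for, a point or a joint stands for the part that bears it (a point fixed in the world has none). Each returns a list of dicts, best first, with "conf" (0 to 1); they miss things now and then, are a little off and sometimes report something else, mostly with a low value. They report only what shows in the picture. A call takes as long as a camera call. They do not tell look-alikes from the thing itself.
- viewer.outline_of(camera, label): "pixels" (480x640 bool, what is visible of it) and "at" ([column, row] in pixels, amid what is visible of it).
- viewer.pinpoint(camera, label): "at" ([column, row] in pixels: a listed point, or the origin of a listed thing).
The state is a dict: "clock": time; "q": joint angles; "qd": joint speeds; "joint_torque": joint torques, N m; "tool_pos": TCP position; "eef_rot": TCP orientation; "contact_force": force on the tool from outside, world axes, zero at the start; "moment": the same for the moment, N m; "opening": opening from 0.0 (shut) to 1.0 (fully open).
Only numpy, scipy, OpenCV 4.12 (cv2) and the standard library are available. Lean on these libraries where they do the work, as an engineer would, in place of code of your own. Each camera call takes 0.05 s, during which the arm holds its last target. There are 200 camera calls.

## Working session

There is one attempt and no reset: what is moved stays moved. The work goes in short steps, Python scripts to look and compute and a tool call to move; the robot and the scene stay as the last step left them, time stands still between calls to the robot, and variables do not carry over. Pictures are saved under pics/ and viewed, about 8 in all and at most 12, crops included, and the job is handed in when it is done.

Besides the shell and the picture viewer there is one more tool, called by a JSON object that holds its "api" and its "payload", one argument or row to a line. play_rows: Moves the arm, as the interface text tells. Its arguments: {"type":"object","properties":{"commands":{"type":"array","items":{"type":"object","properties":{"delta_rot":{"type":"array","items":{"type":"number","minimum":-1,"maximum":1}},"travel":{"type":"array","items":{"type":"number","minimum":-1,"maximum":1}},"gripper":{"type":"number"}}}},"force":{"type":"number"}},"required":["commands"]}

```bash
mkdir -p pics; ls
cat > h.py <<'E'
import numpy as np, cv2
from plant import r, viewer
from scipy.spatial.transform import Rotation as R
def camR(s):
    a=np.array(s["attitude"],float)
    return a if a.shape==(3,3) else R.from_quat(a).as_matrix()
def pts(s):
    z=s["z_map"]; v,u=np.mgrid[0:480,0:640]
    P=np.stack([(u-s["cx"])/s["fx"]*z,-(v-s["cy"])/s["fy"]*z,-z],-1)
    W=P@camR(s).T+np.array(s["origin"]); W[z==0]=np.nan
    return W
def save(s,n): cv2.imwrite(f"pics/{n}.png",cv2.cvtColor(s["color"],cv2.COLOR_RGB2BGR))
E
python3 - <<'E'
from h import *
print(r.get_state())
for c in ["scene","top"]:
    s=viewer.snapshot(c); save(s,c+"0"); W=pts(s); np.save(c+"0.npy",W)
    print(c,{k:v for k,v in s.items() if k not in("color","z_map")})
    for l in ["holder","bar","valve","crank","wheel","screwdriver","tube_a","spool","tray","meter"]:
        print(l,[(np.round(d["at"]).tolist(),round(d["conf"],2),np.round(W[int(d["at"][1]),int(d["at"][0])],3).tolist()) for d in viewer.pinpoint(c,l)][:4] if l not in("wheel",) else "")
E
```

```text
pics
{'clock': 0.0, 'q': array([-1.10919064,  0.68998739, -0.19452712,  1.56633289,  0.15730109,
        0.90249832, -0.2150989 ]), 'qd': array([-2.00558794e-03,  1.93833957e-04, -1.14293987e-03,  2.47061264e-03,
       -5.86236074e-04,  2.08595976e-05, -4.01350073e-04]), 'joint_torque': array([-7.66013250e-05, -5.27567697e+01, -1.26650132e+00, -1.53436553e+01,
       -5.24637464e-02,  6.34870099e-03,  1.75250370e-04]), 'tool_pos': array([0.2590749 , 0.56808393, 0.23791121]), 'eef_rot': array([ 2.12228927e-01,  9.77219547e-01, -9.06925470e-04, -1.33079019e-04]), 'contact_force': array([ 0.31602938,  0.70665407, -0.3251208 ]), 'moment': array([ 0.05433828, -0.05340092,  0.01894561]), 'opening': 1.0039095860124825}
scene {'fx': 513.3290035324202, 'fy': 513.3290035324202, 'cx': 323.56955402290566, 'cy': 231.39078285774713, 'origin': array([ 1.35286398, -0.18256821,  0.75539272]), 'attitude': array([0.36155176, 0.25844693, 0.53406225, 0.71921   ])}
holder [([203.0, 291.0], 0.84, [0.544, -0.184, 0.01])]
bar [([180.0, 244.0], 0.6, [0.35, -0.215, -0.004])]
valve [([360.0, 260.0], 0.78, [0.5
[... 811 characters left out ...]
.516, -0.158, 0.065])]
bar [([323.0, 156.0], 0.21, [0.717, 0.091, 0.034])]
valve [([287.0, 247.0], 0.97, [0.523, 0.157, 0.039]), ([227.0, 386.0], 0.75, [0.257, 0.253, 0.061])]
crank [([302.0, 221.0], 0.51, [0.555, 0.123, 0.132]), ([187.0, 395.0], 0.42, [0.234, 0.339, 0.003])]
wheel 
screwdriver [([364.0, 268.0], 0.67, [0.49, 0.001, 0.021])]
tube_a [([289.0, 144.0], 0.78, [0.735, 0.16, 0.053]), ([325.0, 157.0], 0.75, [0.714, 0.085, 0.041]), ([452.0, 252.0], 0.42, [0.515, -0.16, 0.078])]
spool [([380.0, 148.0], 0.64, [0.736, -0.028, 0.036]), ([283.0, 246.0], 0.51, [0.523, 0.163, 0.057])]
tray [([452.0, 147.0], 0.87, [0.755, -0.184, 0.007])]
meter [([130.0, 251.0], 0.88, [0.506, 0.463, 0.044])]
```

View pics/top0.png

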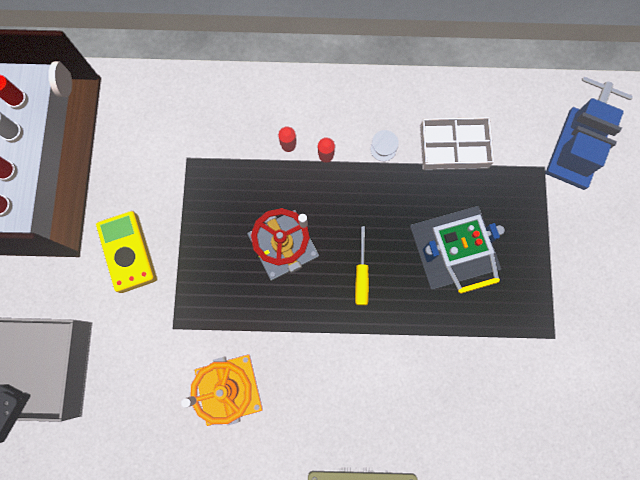

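View pics/scene0.png

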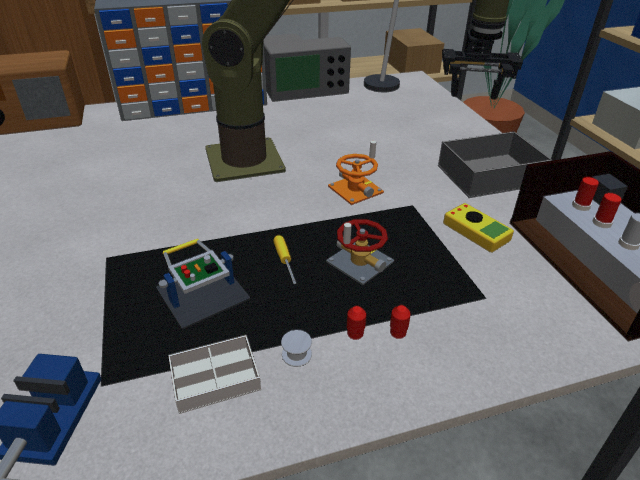

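The top view shows the red valve (280,240; crank 302,218), the holder (455,250) with its bar at (478,285), the screwdriver at (362,270) and the orange look-alike at (225,390). Next I'll measure the bar, wheel and plates.

Run:
```python
from h import *
im={c:cv2.imread(f"pics/{c}0.png") for c in("top","scene")}
a=cv2.resize(im["top"][195:305,235:335],None,fx=4,fy=4,interpolation=cv2.INTER_CUBIC)
b=cv2.resize(im["top"][195:305,400:515],None,fx=3.4,fy=4,interpolation=cv2.INTER_CUBIC)
c=cv2.resize(im["scene"][205:295,320:405],None,fx=4.7,fy=4.7,interpolation=cv2.INTER_CUBIC)
h=max(x.shape[0] for x in(a,c)); cv2.imwrite("pics/crop.png",np.hstack([cv2.copyMakeBorder(x,0,h-x.shape[0],0,0,0) for x in (a,c)]))
for cam in im:
    W=np.load(cam+"0.npy"); g=cv2.cvtColor(im[cam],cv2.COLOR_BGR2HSV); H,S,V=[g[...,i].astype(int) for i in range(3)]
    X,Y,Z=W[...,0],W[...,1],W[...,2]
    ws=(X>.4)&(X<.65)
    bar=ws&(Y<-.05)&(Y>-.3)&(abs(H-29)<5)&(S>200)&(V>120)&(Z>.03)
    P=W[bar]; m=P.mean(0); e=np.linalg.svd(P-m,full_matrices=False)[2]; t=(P-m)@e[0]
    print(cam,"bar",len(P),m,"dir",e[0],"ext",np.percentile(t,[1,99]),"ends",m+e[0]*t.min(),m+e[0]*t.max(),"z",np.percentile(P[:,2],[5,95]))
    blue=ws&(Y<-.03)&(Y>-.32)&(abs(H-110)<12)&(S>120)&(Z>.02)
    P=W[blue].astype(np.float32); _,lab,cen=cv2.kmeans(P,2,None,(3,50,1e-4),5,0); print(" posts",cen.tolist(),[ (P[lab[:,0]==k].min(0).round(3).tolist(),P[lab[:,0]==k].max(0).round(3).tolist()) for k in(0,1)])
    fr=ws&(Y<-.05)&(Y>-.28)&(H>40)&(H<90)&(S>100)&(Z>.03)
    P=W[fr];m=np.median(P,0);e=np.linalg.svd(P-P.mean(0),full_matrices=False)[2];print(" board",m,"normal",e[2])
    red=ws&(Y>.05)&(Y<.27)&((H<5)|(H>174))&(S>150)&(Z>.06)&(Z<.1)
    P=W[red]; A=np.c_[2*P[:,:2],np.ones(len(P))]; s=np.linalg.lstsq(A,(P[:,:2]**2).sum(1),rcond=None)[0]
    rr=np.hypot(*(P[:,:2]-s[:2]).T); k=rr>.037; P=P[k]
    A=np.c_[2*P[:,:2],np.ones(len(P))]; s=np.linalg.lstsq(A,(P[:,:2]**2).sum(1),rcond=None)[0]
    print(" wheel",s[:2],"r",np.sqrt(s[2]+s[0]**2+s[1]**2),"z",np.percentile(P[:,2],[5,95]))
    cr=ws&(Y>.05)&(Y<.27)&(Z>.095)&(S<60)&(V>100)
    P=W[cr];print(" crank",len(P),np.median(P,0),P.min(0),P.max(0))
    for n,y0,y1,z0 in(("vplate",.05,.27,.008),("hplate",-.32,-.03,.008)):
        pl=(ws&(Y>y0)&(Y<y1)&(abs(Z-z0)<.0045)&(S<110)&(V>45)).astype(np.uint8)
        pl=cv2.morphologyEx(pl,cv2.MORPH_OPEN,np.ones((3,3)))
        P=W[pl>0][:,:2].astype(np.float32)*1000; print(" ",n,len(P),cv2.minAreaRect(P))
```

```text
top bar 188 [ 0.45299421 -0.21088927  0.07072991] dir [-0.29918503  0.95414005  0.01025104] ext [-0.03925944  0.03776589] ends [ 0.46508752 -0.2494564   0.07031556] [ 0.44149954 -0.17423127  0.07112376] z [0.06781759 0.07405067]
 posts [[0.5571302175521851, -0.2413017749786377, 0.07350371032953262], [0.5186916589736938, -0.12540121376514435, 0.06721004098653793]] [([0.5429999828338623, -0.25099998712539673, 0.035999998450279236], [0.5730000138282776, -0.23399999737739563, 0.08100000023841858]), ([0.5059999823570251, -0.1340000033378601, 0.019999999552965164], [0.5339999794960022, -0.11699999868869781, 0.0820000022649765])]
 board [ 0.53651905 -0.18580537  0.06593677] normal [-0.02601463 -0.00329989 -0.99965612]
 wheel [0.53493514 0.16626185] r 0.04864730724932859 z [0.07867285 0.08512282]
 crank 89 [0.55587096 0.12134607 0.12962004] [0.55146479 0.11566805 0.09561884] [0.56686255 0.1284744  0.1347168 ]
  vplate 1100 ((535.808349609375, 165.20266723632812), (109.91956329345703, 109.47504425048828), 28.683151245117188)
  hplate 2211 ((539.6840209960938, -184.70870971679688), (140.87782287597656, 150.63670349121094), 17.218273162841797)<stdin>:12: RuntimeWarning: Mean of empty slice.
  ret = um.true_divide(
Traceback (most recent call last):
IndexError: index 0 is out of bounds for axis 0 with size 0
```

View pics/crop.png

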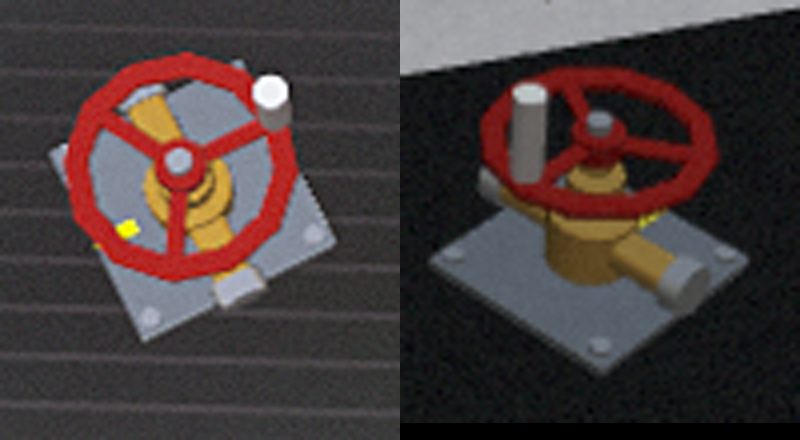

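Measurements so far:

| Item | Position (m) | Angle |
|---|---|---|
| Holder | (0.540, -0.185) | yaw 17.3° |
| Bar | (0.453, -0.211, 0.066) | frame joint about 0 |
| Valve | (0.535, 0.166) | stripe, its +x side, at yaw about 118.7° |
| Crank | (0.557, 0.122) | wheel about 3.1 rad, or 9.4 if it is a turn further open |

The crop shows the stripe at (128,228) and the crank at (270,95). I'm setting out now.

{"api": "play_rows", "payload": {
  "commands": [
    {"delta_rot":[0,0,0.268],"travel":[-0.33,-0.17,0],"gripper":-0.1},
    {"delta_rot":[0,0,0.268],"travel":[-0.66,-0.34,0],"gripper":-0.1},
    {"delta_rot":[0,0,0.268],"travel":[-0.96,-0.51,0],"gripper":-0.1},
    {"delta_rot":[0,0,0.268],"travel":[-0.96,-0.51,0],"gripper":-0.1},
    {"delta_rot":[0,0,0.268],"travel":[-0.96,-0.51,0],"gripper":-0.1},
    {"delta_rot":[0,0,0.268],"travel":[-0.96,-0.51,0],"gripper":-0.1}
  ],
  "force": 15
}}

```text
clock: 1.75
tool_pos: [0.3586, 0.4394, 0.2388]
eef_rot: [0.593, 0.805, 0.0, 0.0]
contact_force: [-0.6, -0.7, -0.7]
opening: 0.453
```

{"api": "play_rows", "payload": {
  "commands": [
    {"delta_rot":[0,0,0],"travel":[-0.33,0.17,0],"gripper":-0.1},
    {"delta_rot":[0,0,0],"travel":[-0.66,0.34,0],"gripper":-0.1},
    {"delta_rot":[0,0,0],"travel":[-0.98,0.52,0],"gripper":-0.1},
    {"delta_rot":[0,0,0],"travel":[-0.98,0.52,0],"gripper":-0.1}
  ]
}}

```text
clock: 2.25
tool_pos: [0.4809, 0.3169, 0.2388]
eef_rot: [0.596, 0.803, -0.0, 0.002]
contact_force: [-0.1, -0.2, -0.1]
opening: 0.45
```

{"api": "play_rows", "payload": {
  "commands": [
    {"delta_rot":[0,0,0],"travel":[-0.35,0,0],"gripper":-0.1},
    {"delta_rot":[0,0,0],"travel":[-0.7,0,0],"gripper":-0.1},
    {"delta_rot":[0,0,0],"travel":[-1,0,0],"gripper":-0.1},
    {"delta_rot":[0,0,0],"travel":[-1,0,0],"gripper":-0.1}
  ]
}}

```text
clock: 2.75
tool_pos: [0.522, 0.1751, 0.2388]
eef_rot: [0.595, 0.804, -0.001, 0.001]
contact_force: [-0.2, 1.1, 0.5]
opening: 0.448
```

{"api": "play_rows", "payload": {
  "commands": [
    {"delta_rot":[0,0,0],"travel":[-0.35,-0.1,0],"gripper":-0.1},
    {"delta_rot":[0,0,0],"travel":[-0.7,-0.2,0],"gripper":-0.1},
    {"delta_rot":[0,0,0],"travel":[-1,-0.33,0],"gripper":-0.1},
    {"delta_rot":[0,0,0],"travel":[-1,-0.33,0],"gripper":-0.1}
  ]
}}

```text
clock: 3.25
tool_pos: [0.5177, 0.0182, 0.2387]
eef_rot: [0.595, 0.804, -0.001, 0.0]
contact_force: [0.0, 0.5, -0.7]
opening: 0.449
```

{"api": "play_rows", "payload": {
  "commands": [
    {"delta_rot":[0,0,0],"travel":[-0.35,-0.1,0],"gripper":-0.1},
    {"delta_rot":[0,0,0],"travel":[-0.7,-0.2,0],"gripper":-0.1},
    {"delta_rot":[0,0,0],"travel":[-1,-0.33,0],"gripper":-0.1},
    {"delta_rot":[0,0,0],"travel":[-1,-0.33,0],"gripper":-0.1}
  ]
}}

```text
clock: 3.75
tool_pos: [0.5155, -0.1392, 0.2387]
eef_rot: [0.594, 0.804, -0.0, 0.0]
contact_force: [-0.0, 0.9, 0.9]
opening: 0.452
```

{"api": "play_rows", "payload": {
  "commands": [
    {"delta_rot":[0,0,0],"travel":[-0.17,-0.27,0],"gripper":-0.1},
    {"delta_rot":[0,0,0],"travel":[-0.34,-0.54,0.1],"gripper":-0.1},
    {"delta_rot":[0,0,0],"travel":[-0.34,-0.54,0.4],"gripper":-0.1},
    {"delta_rot":[0,0,0],"travel":[-0.34,-0.54,0.8],"gripper":-0.1},
    {"delta_rot":[0,0,0],"travel":[-0.34,-0.54,0.8],"gripper":-0.1}
  ]
}}

```text
clock: 4.38
tool_pos: [0.4518, -0.2054, 0.1152]
eef_rot: [0.591, 0.807, -0.0, -0.005]
contact_force: [-0.1, 0.4, -0.3]
opening: 0.452
```

Run:
```python
from h import *
s=viewer.snapshot("scene"); save(s,"s1"); t=viewer.snapshot("top")
cv2.imwrite("pics/c1.png",np.hstack([cv2.resize(cv2.cvtColor(x["color"],cv2.COLOR_RGB2BGR)[a:a+160,b:b+140],None,fx=2.8,fy=2.8) for x,a,b in((s,160,120),(t,180,400))]))
print(r.get_state()["tool_pos"],r.get_state()["q"])
```

```text
[ 0.45472542 -0.20774949  0.11959402] [ 0.36660546  0.72646484 -0.04777089  2.04768137  0.08440319  0.36873099
  0.55661329]
```

View pics/c1.png

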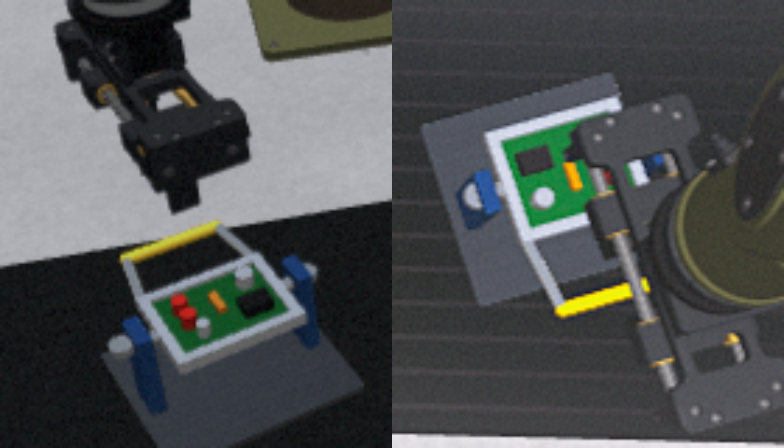

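The fingers are above and straddling the bar, clear of the frame. I'll go down and grip.

{"api": "play_rows", "payload": {
  "commands": [
    {"delta_rot":[0,0,0],"travel":[0,0,0.25],"gripper":-0.1},
    {"delta_rot":[0,0,0],"travel":[0,0,0.49],"gripper":-0.1},
    {"delta_rot":[0,0,0],"travel":[0,0,0.49],"gripper":-0.1},
    {"delta_rot":[0,0,0],"travel":[0,0,0.49],"gripper":-1},
    {"delta_rot":[0,0,0],"travel":[0,0,0.49],"gripper":-1},
    {"delta_rot":[0,0,0],"travel":[0,0,0.49],"gripper":-1},
    {"delta_rot":[0,0,0],"travel":[0,0,0.49],"gripper":-1}
  ],
  "force": 15
}}

```text
clock: 5.35
tool_pos: [0.4538, -0.2099, 0.0458]
eef_rot: [0.593, 0.805, 0.0, 0.001]
contact_force: [0.2, -0.5, 1.8]
opening: 0.097
```

{"api": "play_rows", "payload": {
  "commands": [
    {"delta_rot":[0,0,0],"travel":[0,0.02,-0.155],"gripper":-1},
    {"delta_rot":[0,0,0],"travel":[0,0.08,-0.3],"gripper":-1},
    {"delta_rot":[0,0,0],"travel":[0,0.176,-0.424],"gripper":-1},
    {"delta_rot":[0,0,0],"travel":[0,0.3,-0.52],"gripper":-1},
    {"delta_rot":[0,0,0],"travel":[0,0.445,-0.58],"gripper":-1},
    {"delta_rot":[0,0,0],"travel":[0,0.6,-0.6],"gripper":-1},
    {"delta_rot":[0,0,0],"travel":[0,0.6,-0.6],"gripper":-1}
  ]
}}

```text
clock: 6.22
tool_pos: [0.5395, -0.1825, 0.1341]
eef_rot: [0.593, 0.806, -0.0, -0.0]
contact_force: [1.0, -0.3, -8.1]
opening: 0.092
```

Run:
```python
from h import *
s=viewer.snapshot("scene"); print(r.get_state()["contact_force"],r.get_state()["tool_pos"])
cv2.imwrite("pics/c2.png",cv2.resize(cv2.cvtColor(s["color"],cv2.COLOR_RGB2BGR)[120:330,100:320],None,fx=2.5,fy=2.5))
```

```text
[  1.00421241   0.1990781  -11.47271911] [ 0.53854812 -0.18284297  0.13418373]
```

View pics/c2.png

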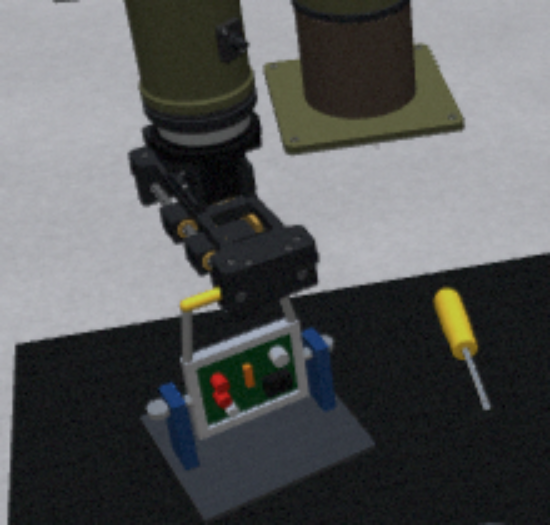

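The frame stands upright with the bar in the fingers, so I'll swing it the rest of the way.

{"api": "play_rows", "payload": {
  "commands": [
    {"delta_rot":[0,0,0],"travel":[0,0.155,0.03],"gripper":-1},
    {"delta_rot":[0,0,0],"travel":[0,0.3,0.09],"gripper":-1},
    {"delta_rot":[0,0,0],"travel":[0,0.424,0.186],"gripper":-1},
    {"delta_rot":[0,0,0],"travel":[0,0.52,0.31],"gripper":-1},
    {"delta_rot":[0,0,0],"travel":[0,0.58,0.455],"gripper":-1},
    {"delta_rot":[0,0,0],"travel":[0,0.6,0.6],"gripper":-1},
    {"delta_rot":[0,0,0],"travel":[0,0.6,0.62],"gripper":-1},
    {"delta_rot":[0,0,0],"travel":[0,0.6,0.62],"gripper":-1},
    {"delta_rot":[0,0,0],"travel":[0,0.6,0.62],"gripper":-1}
  ]
}}

```text
clock: 7.4
tool_pos: [0.6254, -0.1559, 0.0428]
eef_rot: [0.593, 0.805, 0.0, 0.0]
contact_force: [1.1, 3.5, -0.9]
opening: 0.077
```

{"api": "play_rows", "payload": {
  "commands": [
    {"delta_rot":[0,0,0],"travel":[0,0,0],"gripper":-0.1},
    {"delta_rot":[0,0,0],"travel":[0,0,0],"gripper":-0.1},
    {"delta_rot":[0,0,0],"travel":[0,0,0],"gripper":-0.1},
    {"delta_rot":[0,0,0],"travel":[0,0,-0.3],"gripper":-0.1},
    {"delta_rot":[0,0,0],"travel":[0,0,-0.65],"gripper":-0.1},
    {"delta_rot":[0,0,0],"travel":[0,0,-1],"gripper":-0.1},
    {"delta_rot":[0,0,0],"travel":[0,0,-1],"gripper":-0.1}
  ]
}}

```text
clock: 8.28
tool_pos: [0.6281, -0.1575, 0.197]
eef_rot: [0.593, 0.805, 0.002, 0.004]
contact_force: [0.5, 0.0, 0.4]
opening: 0.452
```

{"api": "play_rows", "payload": {
  "commands": [
    {"delta_rot":[0,0,0],"travel":[0.33,0,0],"gripper":-0.1},
    {"delta_rot":[0,0,0],"travel":[0.66,0,0],"gripper":-0.1},
    {"delta_rot":[0,0,0],"travel":[1,0,0],"gripper":-0.1},
    {"delta_rot":[0,0,0],"travel":[1,0,0],"gripper":-0.1}
  ]
}}

```text
clock: 8.78
tool_pos: [0.5788, -0.0074, 0.1912]
eef_rot: [0.59, 0.808, 0.0, -0.002]
contact_force: [-0.1, -0.8, -0.3]
opening: 0.447
```

Run:
```python
from h import *
s=viewer.snapshot("scene"); t=viewer.snapshot("top"); W=pts(t)
print(r.get_state()["tool_pos"])
cv2.imwrite("pics/c3.png",np.hstack([cv2.resize(cv2.cvtColor(x["color"],cv2.COLOR_RGB2BGR)[a:a+160,b:b+140],None,fx=2.8,fy=2.8) for x,a,b in((s,200,120),(t,180,390))]))
for x in (s,t):
    W=pts(x); g=cv2.cvtColor(x["color"],cv2.COLOR_RGB2HSV).astype(int)
    m=(abs(g[...,0]-29)<6)&(g[...,1]>150)&(g[...,2]>70)&(W[...,0]>.56)&(W[...,0]<.69)&(W[...,1]<-.1)&(W[...,1]>-.23)&(W[...,2]>.03)&(W[...,2]<.12)
    print(m.sum(),W[m].mean(0))
```

```text
[ 0.58028776 -0.01334358  0.19154906]
132 [ 0.62838424 -0.15780145  0.0734199 ]
0 [nan nan nan]<stdin>:8: RuntimeWarning: Mean of empty slice.
  ret = um.true_divide(
```

View pics/c3.png

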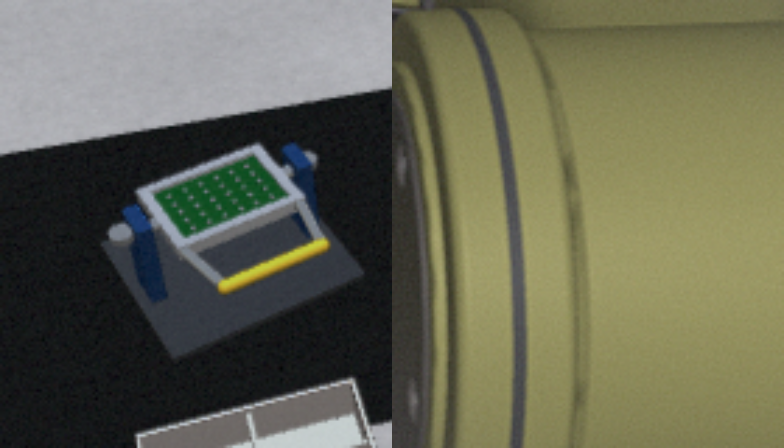

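Solder side is up. I'll check the tilt in numbers, and pin down the crank position from the first pictures.

Run:
```python
from h import *
s=viewer.snapshot("scene"); W=pts(s); g=cv2.cvtColor(s["color"],cv2.COLOR_RGB2HSV).astype(int)
C=np.array([.540,-.185]); ex=np.array([.955,.297]); 
L=(W[...,:2]-C)@ex; M=(W[...,:2]-C)@np.array([-.297,.955])
m=(abs(g[...,0]-60)<20)&(g[...,1]>100)&(abs(L)<.045)&(abs(M)<.05)&(W[...,2]>.03)
A=np.c_[L[m],M[m],np.ones(m.sum())]; print("board z fit",m.sum(),np.linalg.lstsq(A,W[m][:,2],rcond=None)[0])
m=(abs(L)<.07)&(abs(M)<.07)&(abs(W[...,2]-.008)<.006); print("plate z",np.median(W[m][:,2]))
m=(abs(g[...,0]-29)<6)&(g[...,1]>150)&(g[...,2]>70)&(abs(M)<.04)&(L>.05)&(L<.12)&(W[...,2]>.03); print("bar L,z",np.median(L[m]),np.percentile(W[m][:,2],[5,50,95]))
for c in("top","scene"):
    im=cv2.imread(f"pics/{c}0.png"); W=np.load(c+"0.npy"); g=cv2.cvtColor(im,cv2.COLOR_BGR2HSV).astype(int)
    d=np.hypot(W[...,0]-.556,W[...,1]-.122)
    for lo,hi in((.128,.14),(.095,.128)):
        m=(d<.02)&(W[...,2]>lo)&(W[...,2]<hi)
        P=W[m]; print(c,lo,len(P),P.mean(0),(P.min(0)+P.max(0))/2)
W=np.load("top0.npy"); print("stripe",W[252,267])
```

```text
board z fit 612 [ 0.06901484 -0.00360767  0.06518176]
plate z 0.006721321480558817
bar L,z 0.09281599397287686 [0.07179049 0.07350453 0.07536794]
top 0.128 53 [0.55947496 0.12207272 0.13110477] [0.55936437 0.12207122 0.13138242]
top 0.095 43 [0.55478652 0.12041372 0.1135844 ] [0.55916367 0.12145236 0.1118047 ]
scene 0.128 32 [0.5630154  0.12198799 0.13061729] [0.56261542 0.12152185 0.13063008]
scene 0.095 93 [0.56685753 0.12067647 0.1114152 ] [0.56310165 0.12172713 0.11138145]
stripe [0.51853709 0.19759038 0.00577557]
```

The board slopes about 0.06 rad short of its stop. That is inside the limit, but I'll push the bar down with closed fingers to seat it.

{"api": "play_rows", "payload": {
  "commands": [
    {"delta_rot":[0,0,0],"travel":[-0.33,0,0],"gripper":-1},
    {"delta_rot":[0,0,0],"travel":[-0.66,0,0],"gripper":-1},
    {"delta_rot":[0,0,0],"travel":[-1,0,0],"gripper":-1},
    {"delta_rot":[0,0,0],"travel":[-1,0,0.2],"gripper":-1},
    {"delta_rot":[0,0,0],"travel":[-1,0,0.45],"gripper":-1},
    {"delta_rot":[0,0,0],"travel":[-1,0,0.7],"gripper":-1},
    {"delta_rot":[0,0,0],"travel":[-1,0,0.78],"gripper":-1},
    {"delta_rot":[0,0,0],"travel":[-1,0,0.82],"gripper":-1},
    {"delta_rot":[0,0,0],"travel":[-1,0,0.85],"gripper":-1},
    {"delta_rot":[0,0,0],"travel":[-1,0,0.85],"gripper":-1},
    {"delta_rot":[0,0,0],"travel":[-1,0,0.85],"gripper":-1}
  ]
}}

```text
clock: 10.3
tool_pos: [0.6242, -0.1582, 0.0696]
eef_rot: [0.594, 0.805, -0.001, 0.0]
contact_force: [-10.6, 0.7, 26.4]
opening: 0.011
```

Now at the stop: 26 N against it, with the bar top at z≈0.070. On to the crank.

{"api": "play_rows", "payload": {
  "commands": [
    {"delta_rot":[0,0,0],"travel":[0,0,-0.3],"gripper":-0.1},
    {"delta_rot":[0,0,0],"travel":[0,0,-0.6],"gripper":-0.1},
    {"delta_rot":[0,0,0],"travel":[0,0,-0.85],"gripper":-0.1},
    {"delta_rot":[0,0,0],"travel":[0.33,0,-0.85],"gripper":-0.1},
    {"delta_rot":[0,0,0],"travel":[0.66,0,-0.85],"gripper":-0.1},
    {"delta_rot":[0,0,0],"travel":[1,0,-0.85],"gripper":-0.1},
    {"delta_rot":[0,0,0],"travel":[1,0,-0.85],"gripper":-0.1}
  ]
}}

```text
clock: 11.18
tool_pos: [0.5806, -0.0077, 0.1938]
eef_rot: [0.59, 0.807, 0.002, -0.0]
contact_force: [0.4, -0.7, -0.6]
opening: 0.45
```

{"api": "play_rows", "payload": {
  "commands": [
    {"delta_rot":[0,0,0],"travel":[0.3,0.04,0],"gripper":-0.1},
    {"delta_rot":[0,0,0],"travel":[0.6,0.09,0],"gripper":-0.1},
    {"delta_rot":[0,0,0],"travel":[0.91,0.13,0],"gripper":-0.1},
    {"delta_rot":[0,0,0],"travel":[0.91,0.13,0],"gripper":-0.1},
    {"delta_rot":[0,0,0],"travel":[0.91,0.13,0],"gripper":-0.1}
  ]
}}

```text
clock: 11.8
tool_pos: [0.56, 0.1212, 0.193]
eef_rot: [0.594, 0.805, 0.0, 0.001]
contact_force: [0.4, -0.8, -0.4]
opening: 0.447
```

Run:
```python
from h import *
s=viewer.snapshot("scene"); st=r.get_state();print(st["tool_pos"],st["q"])
cv2.imwrite("pics/c4.png",np.hstack([cv2.resize(cv2.cvtColor(x["color"],cv2.COLOR_RGB2BGR)[a:a+200,b:b+280],None,fx=2.8,fy=2.8) for x,a,b in((s,130,130),)]))
W=pts(s); g=cv2.cvtColor(s["color"],cv2.COLOR_RGB2HSV).astype(int)
C=np.array([.540,-.185]); L=(W[...,:2]-C)@[.955,.297]; M=(W[...,:2]-C)@[-.297,.955]
m=(abs(g[...,0]-60)<20)&(g[...,1]>100)&(abs(L)<.045)&(abs(M)<.05)&(W[...,2]>.03)
print("board z fit",np.linalg.lstsq(np.c_[L[m],M[m],np.ones(m.sum())],W[m][:,2],rcond=None)[0])
```

```text
[0.55998164 0.12052562 0.19286872] [-0.30391855  0.67679605  0.01760102  1.78210048 -0.01460739  0.6815272
  0.0190352 ]
board z fit [0.00526028 0.00127597 0.06519546]
```

View pics/c4.png

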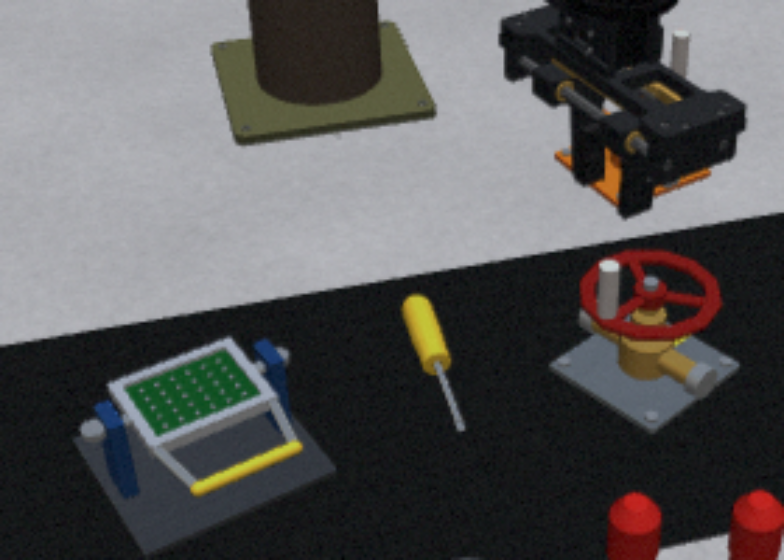

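Board is level (slope 0.005 rad) and the fingers sit over the crank. I'll descend and grip.

{"api": "play_rows", "payload": {
  "commands": [
    {"delta_rot":[0,0,0],"travel":[0,0,0.22],"gripper":-0.1},
    {"delta_rot":[0,0,0],"travel":[0,0,0.44],"gripper":-0.1},
    {"delta_rot":[0,0,0],"travel":[0,0,0.63],"gripper":-0.1},
    {"delta_rot":[0,0,0],"travel":[0,0,0.63],"gripper":-0.1},
    {"delta_rot":[0,0,0],"travel":[0,0,0.63],"gripper":-1},
    {"delta_rot":[0,0,0],"travel":[0,0,0.63],"gripper":-1},
    {"delta_rot":[0,0,0],"travel":[0,0,0.63],"gripper":-1},
    {"delta_rot":[0,0,0],"travel":[0,0,0.63],"gripper":-1}
  ],
  "force": 25
}}

```text
clock: 12.85
tool_pos: [0.5599, 0.123, 0.0988]
eef_rot: [0.593, 0.805, 0.001, 0.001]
contact_force: [0.3, -0.2, 6.0]
opening: 0.173
```

```bash
cat > arc.py <<'E'
# print tool-axis travel (normalised) for a crank arc from angle a0, step, n (deg, world); tool y at 17.2 deg
import sys, numpy as np
a0,st,n=map(float,sys.argv[1:4]); a=np.radians(a0+st*np.arange(1,int(n)+1)); b=np.radians(a0)
d=.05*np.c_[np.cos(a)-np.cos(b),np.sin(a)-np.sin(b)]
t=np.radians(17.2); x=d@[-np.sin(t),np.cos(t)]; y=d@[np.cos(t),np.sin(t)]
print([[round(float(p/.15),3),round(float(q/.15),3)] for p,q in zip(x,y)])
E
python3 arc.py -60 -15 12; python3 arc.py 120 -15 12;  python3 -c "
from h import *
s=r.get_state();print(s['tool_pos'],s['contact_force'],s['opening']*88,R.from_quat(s['eef_rot']).as_matrix()[:,1])"
```

```text
[[-0.008, -0.087], [0.007, -0.172], [0.043, -0.251], [0.099, -0.318], [0.17, -0.369], [0.251, -0.399], [0.338, -0.407], [0.424, -0.392], [0.503, -0.356], [0.57, -0.3], [0.62, -0.229], [0.65, -0.148]]
[[0.008, 0.087], [-0.007, 0.172], [-0.043, 0.251], [-0.099, 0.318], [-0.17, 0.369], [-0.251, 0.399], [-0.338, 0.407], [-0.424, 0.392], [-0.503, 0.356], [-0.57, 0.3], [-0.62, 0.229], [-0.65, 0.148]]
[0.55988515 0.12301758 0.09882359] [ 0.27314181 -0.20454436  6.03727164] 15.207363770409788 [0.95505217 0.29642766 0.0024488 ]
```

{"api": "play_rows", "payload": {
  "commands": [
    {"delta_rot":[0,0,0],"travel":[-0.008,-0.087,0],"gripper":-1},
    {"delta_rot":[0,0,0],"travel":[0.007,-0.172,0],"gripper":-1},
    {"delta_rot":[0,0,0],"travel":[0.043,-0.251,0],"gripper":-1},
    {"delta_rot":[0,0,0],"travel":[0.099,-0.318,0],"gripper":-1},
    {"delta_rot":[0,0,0],"travel":[0.17,-0.369,0],"gripper":-1},
    {"delta_rot":[0,0,0],"travel":[0.251,-0.399,0],"gripper":-1},
    {"delta_rot":[0,0,0],"travel":[0.338,-0.407,0],"gripper":-1},
    {"delta_rot":[0,0,0],"travel":[0.424,-0.392,0],"gripper":-1},
    {"delta_rot":[0,0,0],"travel":[0.503,-0.356,0],"gripper":-1},
    {"delta_rot":[0,0,0],"travel":[0.57,-0.3,0],"gripper":-1},
    {"delta_rot":[0,0,0],"travel":[0.62,-0.229,0],"gripper":-1},
    {"delta_rot":[0,0,0],"travel":[0.65,-0.148,0],"gripper":-1}
  ]
}}

```text
clock: 14.35
tool_pos: [0.5081, 0.2085, 0.0987]
eef_rot: [0.593, 0.805, -0.001, 0.0]
contact_force: [-1.6, -3.9, 12.0]
opening: 0.169
```

```bash
python3 - <<'E'
from h import *
s=viewer.snapshot("top");st=r.get_state();p=st["tool_pos"];print(p,st["contact_force"],st["opening"]*88)
d=p[:2]-[.5353,.1657];print(np.hypot(*d),np.degrees(np.arctan2(*d[::-1])))
E
python3 arc.py 120 -8 3
```

```text
[0.51018172 0.20980979 0.09877002] [ 0.67926639 -1.56645527  8.85265808] 14.743969544579004
0.05076023434866754 119.65931020453354
[[0.007, 0.046], [0.008, 0.092], [0.002, 0.139]]
```

{"api": "play_rows", "payload": {
  "commands": [
    {"delta_rot":[0,0,0],"travel":[0.003,0.017,0],"gripper":-1},
    {"delta_rot":[0,0,0],"travel":[0.006,0.035,0],"gripper":-1},
    {"delta_rot":[0,0,0],"travel":[0.006,0.035,0],"gripper":-1}
  ]
}}

```text
clock: 14.78
tool_pos: [0.5123, 0.211, 0.0987]
eef_rot: [0.593, 0.805, -0.001, -0.0]
contact_force: [-1.9, -2.4, 13.8]
opening: 0.17
```

Run:
```python
from h import *
st=r.get_state();p=st["tool_pos"];print(p,st["contact_force"],st["opening"]*88)
d=p[:2]-[.5353,.1657];print(np.hypot(*d),np.degrees(np.arctan2(*d[::-1])))
```

```text
[0.51226491 0.21101794 0.09866918] [-1.93903619 -2.41227998 13.82111382] 14.953160609745424
0.0508363153300478 116.94420758897638
```

{"api": "play_rows", "payload": {
  "commands": [
    {"delta_rot":[0,0,0],"travel":[0.001,0.02,0],"gripper":-1},
    {"delta_rot":[0,0,0],"travel":[0.0,0.04,0],"gripper":-1},
    {"delta_rot":[0,0,0],"travel":[0.0,0.04,0],"gripper":-1},
    {"delta_rot":[0,0,0],"travel":[0.0,0.04,0],"gripper":-1}
  ]
}}

```text
clock: 15.28
tool_pos: [0.5124, 0.2111, 0.0984]
eef_rot: [0.593, 0.805, -0.006, -0.004]
contact_force: [-11.8, -5.1, 21.9]
opening: 0.173
```

```bash
python3 - <<'E'
from h import *
st=r.get_state();p=st["tool_pos"];print(p,st["contact_force"],st["opening"]*88)
d=p[:2]-[.5353,.1657];print(np.hypot(*d),np.degrees(np.arctan2(*d[::-1])))
E
for k in 107 ; do python3 arc.py $k -15 12; python3 arc.py $((k-180)) -15 12; done
```

```text
[0.51237828 0.21107092 0.0984092 ] [-11.84326683  -5.07987903  21.94380256] 15.233704231941275
0.05083232275001269 116.80323699547253
[[-0.012, 0.086], [-0.045, 0.167], [-0.098, 0.235], [-0.168, 0.288], [-0.248, 0.321], [-0.334, 0.332], [-0.421, 0.321], [-0.501, 0.287], [-0.57, 0.234], [-0.623, 0.164], [-0.656, 0.084], [-0.667, -0.002]]
[[0.012, -0.086], [0.045, -0.167], [0.098, -0.235], [0.168, -0.288], [0.248, -0.321], [0.334, -0.332], [0.421, -0.321], [0.501, -0.287], [0.57, -0.234], [0.623, -0.164], [0.656, -0.084], [0.667, 0.002]]
```

The crank won't move under about 13 N, and the tool angle agrees with the yellow stripe, so the valve is closed. Next is opening by exactly two turns.

Run:
```python
import numpy as np
C=np.array([.5362,.1671]); t=np.radians(17.2); T=np.array([[-np.sin(t),np.cos(t)],[np.cos(t),np.sin(t)]])
P=lambda a:C+.05*np.array([np.cos(np.radians(a)),np.sin(np.radians(a))])
for p0,a0 in(((.5204,.2138),118.3),(P(298.3),298.3),(P(118.3),118.3)):
    print([np.round(T@(P(a0+15*k)-p0)/.15,3).tolist() for k in range(1,13)])
```

```text
[[-0.029, -0.138], [-0.077, -0.211], [-0.143, -0.268], [-0.221, -0.307], [-0.306, -0.324], [-0.393, -0.319], [-0.475, -0.291], [-0.548, -0.243], [-0.605, -0.177], [-0.644, -0.099], [-0.661, -0.014], [-0.656, 0.073]]
[[0.028, 0.082], [0.076, 0.155], [0.141, 0.212], [0.219, 0.251], [0.304, 0.268], [0.391, 0.263], [0.474, 0.235], [0.546, 0.187], [0.604, 0.122], [0.642, 0.044], [0.66, -0.042], [0.654, -0.128]]
[[-0.028, -0.082], [-0.076, -0.155], [-0.141, -0.212], [-0.219, -0.251], [-0.304, -0.268], [-0.391, -0.263], [-0.474, -0.235], [-0.546, -0.187], [-0.604, -0.122], [-0.642, -0.044], [-0.66, 0.042], [-0.654, 0.128]]
```

{"api": "play_rows", "payload": {
  "commands": [
    {"delta_rot":[0,0,0],"travel":[-0.029,-0.138,0],"gripper":-1},
    {"delta_rot":[0,0,0],"travel":[-0.077,-0.211,0],"gripper":-1},
    {"delta_rot":[0,0,0],"travel":[-0.143,-0.268,0],"gripper":-1},
    {"delta_rot":[0,0,0],"travel":[-0.221,-0.307,0],"gripper":-1},
    {"delta_rot":[0,0,0],"travel":[-0.306,-0.324,0],"gripper":-1},
    {"delta_rot":[0,0,0],"travel":[-0.393,-0.319,0],"gripper":-1},
    {"delta_rot":[0,0,0],"travel":[-0.475,-0.291,0],"gripper":-1},
    {"delta_rot":[0,0,0],"travel":[-0.548,-0.243,0],"gripper":-1},
    {"delta_rot":[0,0,0],"travel":[-0.605,-0.177,0],"gripper":-1},
    {"delta_rot":[0,0,0],"travel":[-0.644,-0.099,0],"gripper":-1},
    {"delta_rot":[0,0,0],"travel":[-0.661,-0.014,0],"gripper":-1},
    {"delta_rot":[0,0,0],"travel":[-0.656,0.073,0],"gripper":-1}
  ]
}}

```text
clock: 16.77
tool_pos: [0.5575, 0.1218, 0.0986]
eef_rot: [0.593, 0.805, -0.002, -0.001]
contact_force: [-3.2, -1.7, 13.0]
opening: 0.173
```

Run:
```python
from h import *
s=viewer.snapshot("scene");st=r.get_state();p=st["tool_pos"];print(p,st["contact_force"],st["opening"]*88)
d=p[:2]-[.5362,.1671];print(np.hypot(*d),np.degrees(np.arctan2(*d[::-1])))
cv2.imwrite("pics/c5.png",cv2.resize(cv2.cvtColor(s["color"],cv2.COLOR_RGB2BGR)[130:330,270:450],None,fx=2.8,fy=2.8))
```

```text
[0.55986253 0.12301117 0.09867723] [ 1.19693918 -2.10745964  7.48567012] 15.050844770399086
0.05003738890541381 -61.77748813666751
```

View pics/c5.png

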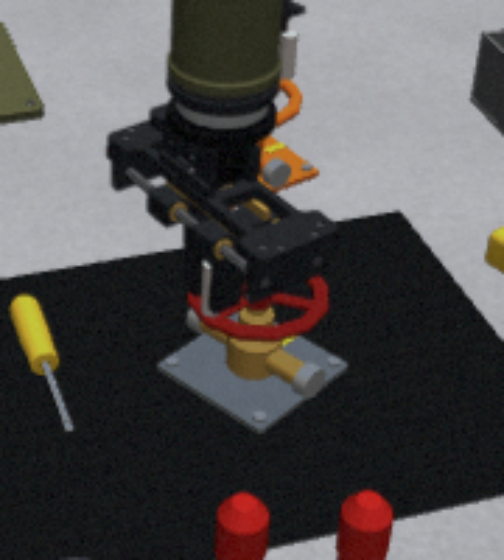

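The handle sits between the fingers and has come round half a turn, back where it began (about (207,290) in the crop). Three half turns remain.

{"api": "play_rows", "payload": {
  "commands": [
    {"delta_rot":[0,0,0],"travel":[0.028,0.082,0],"gripper":-1},
    {"delta_rot":[0,0,0],"travel":[0.076,0.155,0],"gripper":-1},
    {"delta_rot":[0,0,0],"travel":[0.141,0.212,0],"gripper":-1},
    {"delta_rot":[0,0,0],"travel":[0.219,0.251,0],"gripper":-1},
    {"delta_rot":[0,0,0],"travel":[0.304,0.268,0],"gripper":-1},
    {"delta_rot":[0,0,0],"travel":[0.391,0.263,0],"gripper":-1},
    {"delta_rot":[0,0,0],"travel":[0.474,0.235,0],"gripper":-1},
    {"delta_rot":[0,0,0],"travel":[0.546,0.187,0],"gripper":-1},
    {"delta_rot":[0,0,0],"travel":[0.604,0.122,0],"gripper":-1},
    {"delta_rot":[0,0,0],"travel":[0.642,0.044,0],"gripper":-1},
    {"delta_rot":[0,0,0],"travel":[0.66,-0.042,0],"gripper":-1},
    {"delta_rot":[0,0,0],"travel":[0.654,-0.128,0],"gripper":-1}
  ]
}}

```text
clock: 18.32
tool_pos: [0.5127, 0.2113, 0.0987]
eef_rot: [0.593, 0.805, 0.002, 0.001]
contact_force: [4.9, -1.7, 6.1]
opening: 0.171
```

{"api": "play_rows", "payload": {
  "commands": [
    {"delta_rot":[0,0,0],"travel":[-0.028,-0.082,0],"gripper":-1},
    {"delta_rot":[0,0,0],"travel":[-0.076,-0.155,0],"gripper":-1},
    {"delta_rot":[0,0,0],"travel":[-0.141,-0.212,0],"gripper":-1},
    {"delta_rot":[0,0,0],"travel":[-0.219,-0.251,0],"gripper":-1},
    {"delta_rot":[0,0,0],"travel":[-0.304,-0.268,0],"gripper":-1},
    {"delta_rot":[0,0,0],"travel":[-0.391,-0.263,0],"gripper":-1},
    {"delta_rot":[0,0,0],"travel":[-0.474,-0.235,0],"gripper":-1},
    {"delta_rot":[0,0,0],"travel":[-0.546,-0.187,0],"gripper":-1},
    {"delta_rot":[0,0,0],"travel":[-0.604,-0.122,0],"gripper":-1},
    {"delta_rot":[0,0,0],"travel":[-0.642,-0.044,0],"gripper":-1},
    {"delta_rot":[0,0,0],"travel":[-0.66,0.042,0],"gripper":-1},
    {"delta_rot":[0,0,0],"travel":[-0.654,0.128,0],"gripper":-1}
  ]
}}

```text
clock: 19.82
tool_pos: [0.5575, 0.1218, 0.0986]
eef_rot: [0.593, 0.805, -0.002, -0.001]
contact_force: [-3.2, -1.6, 13.3]
opening: 0.171
```

{"api": "play_rows", "payload": {
  "commands": [
    {"delta_rot":[0,0,0],"travel":[0.028,0.082,0],"gripper":-1},
    {"delta_rot":[0,0,0],"travel":[0.076,0.155,0],"gripper":-1},
    {"delta_rot":[0,0,0],"travel":[0.141,0.212,0],"gripper":-1},
    {"delta_rot":[0,0,0],"travel":[0.219,0.251,0],"gripper":-1},
    {"delta_rot":[0,0,0],"travel":[0.304,0.268,0],"gripper":-1},
    {"delta_rot":[0,0,0],"travel":[0.391,0.263,0],"gripper":-1},
    {"delta_rot":[0,0,0],"travel":[0.474,0.235,0],"gripper":-1},
    {"delta_rot":[0,0,0],"travel":[0.546,0.187,0],"gripper":-1},
    {"delta_rot":[0,0,0],"travel":[0.604,0.122,0],"gripper":-1},
    {"delta_rot":[0,0,0],"travel":[0.642,0.044,0],"gripper":-1},
    {"delta_rot":[0,0,0],"travel":[0.66,-0.042,0],"gripper":-1},
    {"delta_rot":[0,0,0],"travel":[0.654,-0.128,0],"gripper":-1}
  ]
}}

```text
clock: 21.32
tool_pos: [0.5127, 0.2113, 0.0987]
eef_rot: [0.593, 0.805, 0.002, 0.001]
contact_force: [5.1, -1.7, 5.9]
opening: 0.169
```

{"api": "play_rows", "payload": {
  "commands": [
    {"delta_rot":[0,0,0],"travel":[0,0,0],"gripper":-1},
    {"delta_rot":[0,0,0],"travel":[0,0,0],"gripper":-1},
    {"delta_rot":[0,0,0],"travel":[0,0,0],"gripper":-1},
    {"delta_rot":[0,0,0],"travel":[0,0,0],"gripper":-1}
  ]
}}

```text
clock: 21.82
tool_pos: [0.5106, 0.2101, 0.0986]
eef_rot: [0.593, 0.805, -0.001, -0.0]
contact_force: [-0.5, -1.7, 12.5]
opening: 0.168
```

Run:
```python
from h import *
s=viewer.snapshot("scene");st=r.get_state();p=st["tool_pos"];print(p,st["contact_force"],st["opening"]*88,abs(st["qd"]).max())
d=p[:2]-[.5362,.1671];print(np.hypot(*d),np.degrees(np.arctan2(*d[::-1])))
cv2.imwrite("pics/c6.png",cv2.resize(cv2.cvtColor(s["color"],cv2.COLOR_RGB2BGR)[130:400,130:450],None,fx=2.2,fy=2.2))
W=pts(s); g=cv2.cvtColor(s["color"],cv2.COLOR_RGB2HSV).astype(int)
C=np.array([.540,-.185]); L=(W[...,:2]-C)@[.955,.297]; M=(W[...,:2]-C)@[-.297,.955]
m=(abs(g[...,0]-60)<20)&(g[...,1]>100)&(abs(L)<.045)&(abs(M)<.05)&(W[...,2]>.03)
print("board z fit",np.linalg.lstsq(np.c_[L[m],M[m],np.ones(m.sum())],W[m][:,2],rcond=None)[0])
```

```text
[0.51057602 0.21006223 0.09856547] [-1.61412029 -1.56894233 12.14875628] 15.321720109191078 0.0023074186974873
0.050023404849629714 120.8131321915084
board z fit [0.0044205  0.00190974 0.06525789]
```

View pics/c6.png

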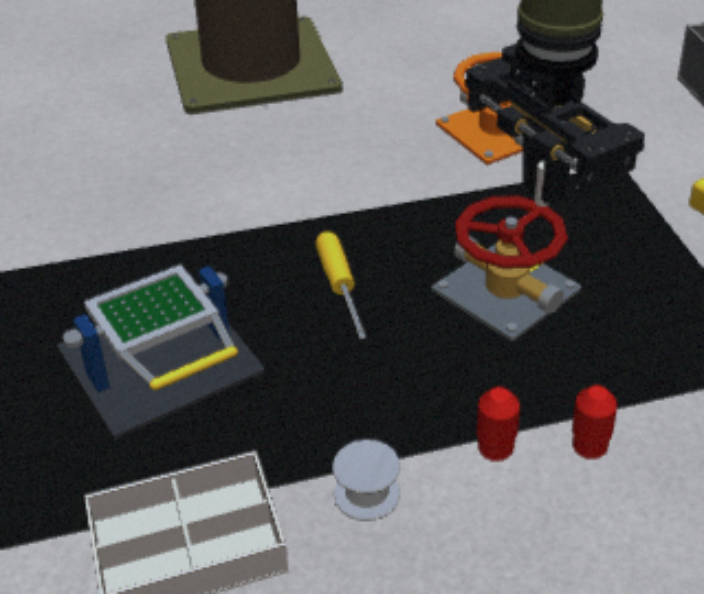

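The wheel rests about 0.04 rad past exactly two turns, against a tolerance of 0.2. It's still, the crank is gripped and the board is level, so I'm handing in.

```bash
python3 -c "
from h import *
print(r.finish_job())"
```

```text
the job is handed in; nothing more can be done
None
```

I swung the board over to its stop, closed the air valve, opened it again by two turns, and handed the job in at about 22 s with the crank handle still gripped. The hand-in gave no verdict.

- **Board:** the first swing left it about 0.06 rad short of the stop. I pressed the bar down with closed fingers until it met firm resistance (26 N). The last picture shows it solder side up, with a slope of about 0.004 rad.
- **Valve:** closing took half a turn. The crank then stayed put under about 13 N, at the angle the yellow stripe marks.
- **Two turns open:** I counted four half turns back. The hand ended about 2 mm from where it was at the stop, so the wheel is roughly 0.04–0.07 rad past exactly two turns (limit 0.2 rad).
- **Final grip:** the grip was set to 25 N. The measured opening is 15 mm on the 16 mm handle, and the joints were almost still (0.002 rad/s at most). The force sensor showed about 12 N upward on the hand; I didn't look into the cause.
- **Bystanders:** in the last picture the screwdriver, tubes, spool and tray look unmoved, judged by eye. That picture hardly shows the multimeter; I never worked near it.

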